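Route the air to the open nozzle and start the pump

ROBOT

A 6-joint arm with a two-finger parallel gripper is mounted at the origin on the work surface. World frame = base frame: x ahead of the robot, y to its left, z up, the work surface at z = 0. Lengths are in m, angles in rad, forces in N, time in s.
With the tool pointing down it reaches from about 0.35 to 0.875 m from the base axis. Payload 4.2 kg.
Tool frame: the origin (TCP) lies at the centre of the arm's flange, where the gripper is bolted on; the fingertips stand 182 mm ahead of it and the grasp point (between the pads) lies 164 mm ahead of it (ctrl.finger_overhang is the z of the fingertips in the tool frame, in m); z points along the fingers, y is the line along which they close (so a half turn about z gives the same grasp; the last joint's range is limited). The gripper opens to 87 mm and grips with 3 to 60 N. Pads are 19 mm wide; open, the fingers measure 117 mm over their backs; the gripper's body (75 mm by 190 mm) begins 51 mm behind the grasp point.
Start: joints at [1.43, 0.385, 0.008, 0, -1.194, -0.259], TCP at [0.243, 0.576, 0.405] pointing down, gripper open.
Joint ranges: [-3.14, 3.14], [-1.21, 2.06], [-1.07, 1.41], [-3.16, 2.05], [-2.99, -0.16], [-3.1, 3.1]. Speed limits (rad/s): [2.79, 2.79, 3.14, 3.14, 3.14, 3.14].

INTERFACE

Orientations are given as a rotation vector (axis times angle).
In Python, from rig import telemetry, eyes, ticket, ctrl gives the robot as it stands.
- The arm moves only by the tool arm_command, never from a script. Its arguments are lists of equal length, an entry for each row: "delta_rot": the turn, a rotation vector about the world's x, y, z in rad, a list of three; "travel": the shift along the world's x, y, z in mm, a list of three; "grip": the finger opening in mm, from 0 to 87. In form: {"delta_rot": [[wx, wy, wz], ...], "travel": [[tx, ty, tz], ...], "grip": [grip, ...]}. A call has 1 to 5 rows; each row shifts and turns the commanded pose from where the row before left it; what a row does not reach is not made up. A row lasts 1/12 s, in which the tool goes at most 41.7 mm and 7.16 degrees, less where a joint would pass 70% of its speed; a pose out of reach is approached as far as the arm can. A call with a gripper value outside its range is refused whole. The fingers move at their own pace and stop on an object; "squeeze" is the grip in N (left out, the last holds). Time passes only in rows, so rows that do not move let the fingers close. It gives the time, the measured TCP pose, the force, the opening and the grip force at its end, in the units of the state.
- telemetry.read_state(): the state, without advancing time (a new reading comes with each control period).
- eyes.camera(name): name is "scene" or "top" or "wrist"; returns a dict with "img" (384x512x3 uint8, red, green, blue), "z_map" (384x512 float32, m along the optical axis (not along the pixel's ray), 0 where there is no reading), "vfov" (degrees; the focal length in pixels is half the picture's height over the tangent of half this angle, whatever the lens; pixels are square), "cx", "cy" (the principal point, pixels), "extrinsics" (4x4, takes a point from camera to world coordinates); the wrist camera has in their place "mount" (4x4, takes a point from camera to tool coordinates, whose origin is the TCP and whose axes are the flange's). Camera axes: x right, y up, looking along -z (the intrinsics and any distortion apply to the point x, -y, -z); pixel columns grow to the right and rows downward; lengths in m; the calibration is good to about 2 mm. A picture is of the moment at which its call begins: read the wrist's pose just before it.
- ticket.hand_in(): hands the job in; it is judged then, once.
The state is a dict: "clock": time; "q": joint angles; "qd": joint speeds; "joint_torque": joint torques, N m; "eef_pos": TCP position; "tool_rot": TCP orientation; "wrist_force": force on the tool from outside, world axes, zero at the start; "moment": the same for the moment, N m; "width": finger opening in m; "gripper_force": force on a finger pad.
Only numpy, scipy, OpenCV 4.12 (cv2) and the standard library are available. Lean on these libraries where they do the work, as an engineer would, in place of code of your own. Each camera call takes 0.05 s, during which the arm holds its last target. There are 200 camera calls.

TASK

On the round distribution valve, push the lever round with a fingertip, without gripping it, until it points straight at the one outlet with a ribbed hose nozzle (the other three outlets are blanked off with low plugs). Only then press the start button on top of the air pump right down and let it come up again. Leave the lever pointing at the nozzle and do not shift or lift the glassware and tools standing around.

Things in the scene. Friction and masses are not known exactly. Their poses are not given: they have to be found in the camera images.
- valve: round grey valve housing, 296 mm across, fixed to the bench; origin at the centre of its underside, z up; its flat deck is 40 mm above the bench, with a black dial plate 224 mm across. The four outlets stand on the deck 128 mm from its centre, at 0.7 and 1.6 rad either side of its -x axis (three brass plugs, 28 mm across and 13 mm high, and the nozzle; which is where varies).
- spindle (a point): top centre of the fixed steel spindle cap (40 mm across) on the lever's pivot axis, 80 mm above the bench
- lever (a joint): angle of the lever in rad, growing anticlockwise seen from above; at 0 it points along the valve's -x axis; stops at -2.1 and 2.1. It stays where it is left (dry friction of about 0.22 N m, about 3 N at 70 mm from the pivot) and has no detents.
- lever_push (a point): middle of the lever's top edge, 70 mm from the pivot axis, 72 mm above the bench. The lever is a straight steel bar 18 mm wide from 24 to 92 mm from the axis, then narrows to a nose at 109 mm; it spans heights 50 to 72 mm above the bench, so there is a 10 mm gap under it. Pressing on both of its sides at once counts as gripping.
- lever_aim (a point): imaginary point ahead of the lever's nose, on its centre line, 128 mm from the pivot axis, 61 mm above the bench: it lies over the outlet that the lever points at
- nozzle: the open outlet: upright ribbed brass hose nozzle, 44 mm high on a foot 28 mm across, standing on the valve's deck (top 84 mm above the bench); origin at the centre of its foot, 128 mm from the pivot axis
- pump: white box-shaped air pump with a blue band, 130 x 120 mm, 84 mm high, fixed to the bench beside the valve (on either side of it); origin at the centre of its underside, z up
- start (a joint): travel of the start button in m: 0 up, 0.006 fully down (5 N); it springs back. It counts as pressed beyond 0.0045.
- start_top (a point): centre of the top face of the steel start button, 30 mm across, in a grey housing on the pump's top; pressed straight down
- vial: loose small glass vial, 24 mm across, 45 mm high, standing on the valve's deck behind the spindle, outside the lever's travel; origin at the centre of its underside, as for the following
- weigh_jar: loose amber glass jar, 32 mm across, 35 mm high, standing on the pump's top, about 68 mm from the button
- dish: loose glass dish, 64 mm across, 16 mm high, on the bench in front of the pump
- reagent: loose amber reagent bottle, 60 mm across, 130 mm high, on the bench behind the pump
- beaker: loose glass beaker, 70 mm across, 90 mm high, on the bench far to the right
- spatula: loose spatula 180 mm long, lying on the bench to the left
- stock_jar: loose white jar, 52 mm across, 70 mm high, on the bench to the left

How it is judged:
By the outcome, as a careful person would: the job done as asked, in the order asked, and still so for the second after the job is handed in, with the robot touching nothing.
It also fails if it takes over 54 s, if anything falls off the work surface, if the arm or the gripper's body presses on something with over 40 N, if the wrist force passes 120 N, or if a joint passes its speed limit or range.

## Working session

There is one attempt and no reset: what is moved stays moved. The work goes in short steps, Python scripts to look and compute and a tool call to move; the robot and the scene stay as the last step left them, time stands still between calls to the robot, and variables do not carry over. Pictures are saved under pics/ and viewed, at most 10 in all, crops included, and the job is handed in when it is done.

Besides the shell and the picture viewer there is one more tool, called as name(argument=value, ...) on one line, values as JSON. arm_command: Moves the arm, as the interface text tells. Its arguments: {"type":"object","properties":{"delta_rot":{"type":"array","items":{"type":"array","items":{"type":"number"}}},"travel":{"type":"array","items":{"type":"array","items":{"type":"number"}}},"grip":{"type":"array","items":{"type":"number"}},"squeeze":{"type":"number"}},"required":["delta_rot","travel","grip"]}

```bash
mkdir -p pics; ls; cat > h.py <<'E'
import numpy as np, cv2
from rig import telemetry, eyes, ticket, ctrl
def look(n):
    c=eyes.camera(n); return c
def cloud(c,E):
    f=192/np.tan(np.radians(c["vfov"])/2); z=c["z_map"]
    v,u=np.mgrid[:384,:512]
    P=np.stack([(u-c["cx"])/f*z,-(v-c["cy"])/f*z,-z,np.ones_like(z)],-1)
    W=(P@E.T)[...,:3]; W[z==0]=np.nan; return W
E
python3 - <<'E'
from h import *
for n in("scene","top"):
    c=look(n); np.savez(n+".npz",**c); cv2.imwrite(f"pics/{n}.png",c["img"][...,::-1])
    print({k:v for k,v in c.items() if k not in("img","z_map")})
print(telemetry.read_state(),ctrl.finger_overhang)
E
```

```text
pics
{'vfov': 47.92812234774107, 'cx': 252.04620110433098, 'cy': 188.78157973854013, 'extrinsics': array([[ 0.80904741, -0.37088367,  0.45594692,  1.19744581],
       [ 0.58726894,  0.47895696, -0.65246871, -0.92250439],
       [ 0.02361104,  0.79564159,  0.60530735,  0.92900706],
       [ 0.        ,  0.        ,  0.        ,  1.        ]])}
{'vfov': 57.15427948893182, 'cx': 249.571206872632, 'cy': 188.4667397266013, 'extrinsics': array([[-2.12818690e-02,  9.94511076e-01, -1.02444138e-01,
         4.25073272e-01],
       [-9.99635102e-01, -2.28719168e-02, -1.43714549e-02,
        -1.25310491e-03],
       [-1.66356649e-02,  1.02100905e-01,  9.94634938e-01,
         1.32329439e+00],
       [ 0.00000000e+00,  0.00000000e+00,  0.00000000e+00,
         1.00000000e+00]])}
{'clock': 0.1, 'q': array([ 1.42959482e+00,  3.85462043e-01,  6.77202166e-03, -4.01075400e-04,
       -1.19403227e+00, -2.58617987e-01]), 'qd': array([ 0.00151728, -0.00302264,  0.00323693,  0.00034229,  0.00025904,
        0.0002515 ]), 'joint_torque': array([ 4.93688040e-04, -3.91688597e+01,  1.87934518e+01,  4.23185930e+00,
        1.34764082e-02, -6.71709199e-05]), 'eef_pos': array([0.243173  , 0.5755533 , 0.40378806]), 'tool_rot': array([ 3.07707434e+00, -6.23701658e-01, -4.06827285e-04]), 'wrist_force': array([-0.19600504, -0.08353781,  0.33551189]), 'moment': array([-0.04576193, -0.02101124, -0.01224625]), 'gripper_force': 0.0, 'width': 0.08720673096335808} 0.1822
```

```bash
python3 -c "
import cv2
a=cv2.imread('pics/top.png');cv2.imwrite('pics/top2.png',cv2.resize(a,(800,600)))"
```

```text
(no output)
```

View pics/top2.png

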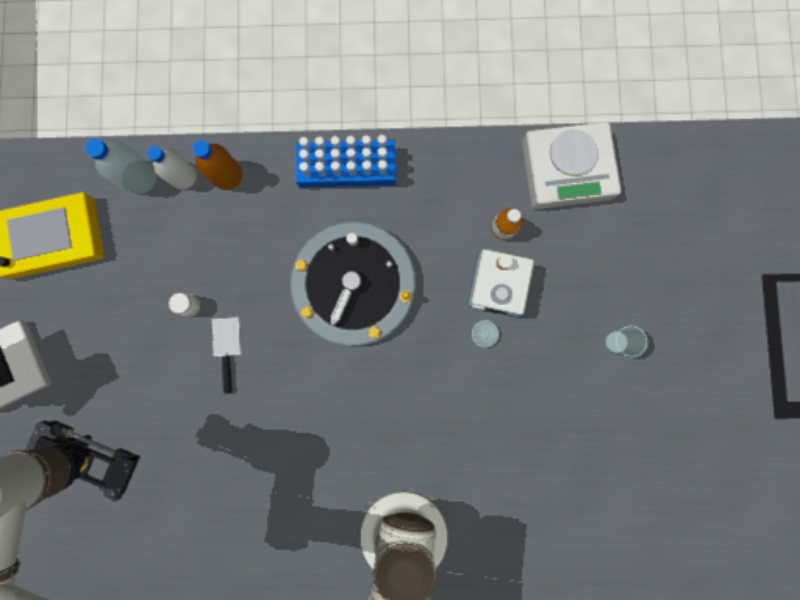

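View pics/scene.png

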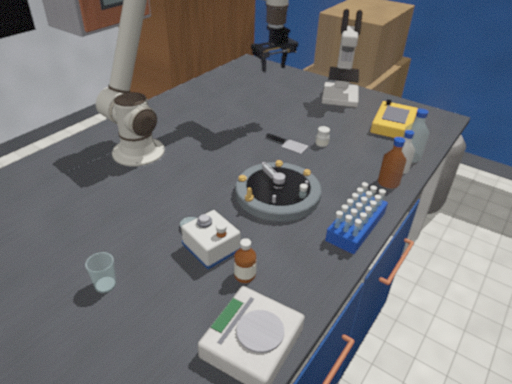

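The top view shows the valve at (352,283) in the enlarged picture. Its lever points to about (336,322), and the outlets are at (301,265), (307,312), (374,332) and (405,296). The last looks like the nozzle, and in the scene view it stands tall at (249,193). The pump is at (502,283), with its button at (501,293) and the jar at (506,262). Next I measure these.

```bash
python3 - <<'E'
from h import *
c=dict(np.load("top.npz")); W=cloud(c,c["extrinsics"]); 
img=c["img"].astype(int); hsv=cv2.cvtColor(c["img"],cv2.COLOR_RGB2HSV)
k=0.64
def at(u,v,r=1):
    u,v=int(u*k),int(v*k); return np.nanmedian(W[v-r:v+r+1,u-r:u+r+1].reshape(-1,3),0).round(4)
print("bench",at(352,420),"spindle",at(351,281),"lever",at(341,305),"button",at(501,293),"jar",at(506,262),"pump",at(485,265),"vial",at(352,239),"pins",at(331,247,0),at(389,264,0))
# deck ring circle fit
m=(abs(W[...,2]-.04)<.006)&(np.hypot(W[...,0]-at(351,281)[0],W[...,1]-at(351,281)[1])<.17)
cs,_=cv2.findContours(m.astype(np.uint8),cv2.RETR_EXTERNAL,cv2.CHAIN_APPROX_NONE)
b=max(cs,key=len)[:,0]; p=W[b[:,1],b[:,0],:2].astype(np.float32)
print("valve",cv2.fitEllipse(p))
# brass
S=at(351,281); rr=np.hypot(W[...,0]-S[0],W[...,1]-S[1])
m=((hsv[...,0]>12)&(hsv[...,0]<32)&(hsv[...,1]>120)&(rr<.17)).astype(np.uint8)
n,L,st,ce=cv2.connectedComponentsWithStats(m)
for i in range(1,n):
    if st[i,4]>8:
        P=W[L==i]; print("brass",ce[i].round(1),st[i,4],np.nanmedian(P,0).round(4),"zmax",np.nanmax(P[:,2]).round(3))
# spindle top, lever
m=(abs(W[...,2]-.08)<.005)&(rr<.03); print("spindle",np.nanmean(W[m],0),m.sum())
m=(abs(W[...,2]-.072)<.006)&(rr>.03)&(rr<.105); 
P=W[m]; print("lever n",m.sum(),P.mean(0)); print(cv2.fitLine(P[:,:2].astype(np.float32),cv2.DIST_HUBER,0,.001,.001).ravel())
# pump button/top
B=at(501,293); r=np.hypot(W[...,0]-B[0],W[...,1]-B[1]); m=(r<.1)&(abs(W[...,2]-.084)<.005); q=W[m][:,:2].astype(np.float32)
print("pumptop",np.median(W[m],0),cv2.minAreaRect(q))
m=(r<.03)&(W[...,2]>B[2]-.003)&(W[...,2]<B[2]+.006); print("btn",W[m].mean(0),m.sum(),np.ptp(W[m],0))
E
```

```text
bench [ 0.2685  0.115  -0.0007] spindle [0.5889 0.1073 0.0789] lever [0.5337 0.1305 0.0687] button [ 0.5501 -0.2276  0.1044] jar [ 0.6176 -0.2382  0.1197] pump [ 0.6172 -0.1992  0.084 ] vial [0.686  0.1016 0.0852] pins [0.67   0.1551 0.0598] [0.6294 0.021  0.0633]
valve ((0.5887207984924316, 0.10603488236665726), (0.2898564636707306, 0.2904234230518341), 170.24349975585938)
brass [192.1 169.5] 37 [0.6316 0.2259 0.0517] zmax 0.059
brass [259.  189.2] 41 [ 0.5502 -0.0167  0.0587] zmax 0.092
brass [195.9 199.4] 38 [0.5203 0.212  0.0511] zmax 0.059
brass [239.  212.2] 41 [0.4715 0.057  0.0526] zmax 0.057
spindle [0.58831524 0.10618502 0.07982817] 95
lever n 103 [0.53744798 0.13146935 0.06995297]
[ 0.9443994  -0.3288005   0.537448    0.13146935]
pumptop [ 0.57986412 -0.23715102  0.08398119] ((0.5763224363327026, -0.23691563308238983), (0.11946801096200943, 0.1311139464378357), 76.89579010009766)
btn [ 0.54820031 -0.22935692  0.10539722] 57 [0.02772609 0.03142422 0.00810763]
```

arm_command(delta_rot=[[0,0,-0.113],[0,0,-0.113],[0,0,-0.113],[0,0,-0.113],[0,0,-0.113]], travel=[[21,-29,0],[21,-29,0],[21,-29,0],[21,-29,0],[21,-29,0]], grip=[0,0,0,0,0], squeeze=20)

```text
clock: 0.52
eef_pos: [0.3487, 0.4292, 0.4043]
tool_rot: [2.779, -1.464, -0.0]
wrist_force: [0.3, 0.9, -0.3]
width: 0.0615
gripper_force: 0.0
```

arm_command(delta_rot=[[0,0,-0.113],[0,0,-0.113],[0,0,-0.113],[0,0,-0.113],[0,0,-0.113]], travel=[[21,-29,0],[21,-29,0],[21,-29,0],[21,-29,0],[21,-29,0]], grip=[0,0,0,0,0])

```text
clock: 0.93
eef_pos: [0.4538, 0.284, 0.4045]
tool_rot: [2.26, -2.181, -0.0]
wrist_force: [0.5, -0.1, 0.8]
width: 0.0284
gripper_force: 0.0
```

arm_command(delta_rot=[[0,0,-0.113],[0,0,-0.113],[0,0,-0.113],[0,0,-0.113],[0,0,0]], travel=[[21,-29,0],[21,-29,0],[21,-29,0],[21,-29,0],[0,0,0]], grip=[0,0,0,0,0])

```text
clock: 1.35
eef_pos: [0.5395, 0.1656, 0.404]
tool_rot: [1.708, -2.635, 0.001]
wrist_force: [-0.0, 0.8, 0.2]
width: 0.0025
gripper_force: 0.0
```

```bash
cat >> h.py <<'E'
from scipy.spatial.transform import Rotation as R
def wrist():
    s=telemetry.read_state(); c=eyes.camera("wrist"); T=np.eye(4); T[:3,:3]=R.from_rotvec(s["tool_rot"]).as_matrix(); T[:3,3]=s["eef_pos"]
    return s,c,cloud(c,T@c["mount"]),T@c["mount"]
E
python3 - <<'E'
from h import *
s,c,W,E=wrist(); np.savez("w1.npz",img=c["img"],W=W,E=E,cx=c["cx"],cy=c["cy"],vfov=c["vfov"])
M=R.from_rotvec(s["tool_rot"]).as_matrix()
print(s["clock"],s["eef_pos"],M.round(3),s["q"],s["width"],s["wrist_force"],c["mount"].round(3))
cv2.imwrite("pics/w1.png",c["img"][...,::-1])
E
```

```text
1.35 [0.5395274  0.16564079 0.40396204] [[-0.408 -0.913 -0.001]
 [-0.913  0.408 -0.002]
 [ 0.002  0.    -1.   ]] [ 5.85146846e-01  2.82734549e-01 -1.45055042e-01  9.68019856e-04
 -1.14459375e+00 -1.00604926e+00] 0.0024816604904941276 [-0.02836881  0.84791122  0.22230501] [[ 0.001  0.969  0.247  0.066]
 [ 1.    -0.001 -0.001  0.001]
 [-0.001  0.247 -0.969  0.021]
 [ 0.     0.     0.     1.   ]]
```

View pics/w1.png

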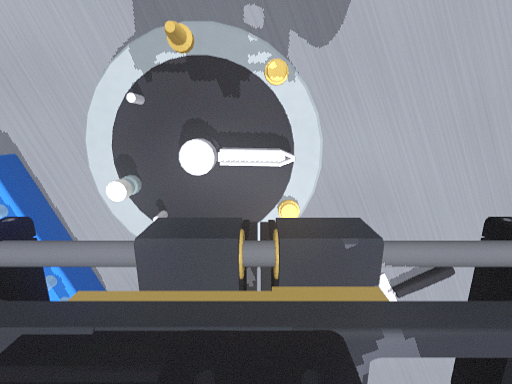

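The wrist view shows the spindle cap at (197,157), the lever running to its nose at (294,158), and the tall ribbed nozzle at (178,37). The plugs are at (277,71) and (288,210).

```bash
cat >> h.py <<'E'
def ray(c,E,uv,z):   # pixel -> world point at height z
    f=192/np.tan(np.radians(float(c["vfov"]))/2)
    d=E[:3,:3]@np.array([(uv[0]-c["cx"])/f,-(uv[1]-c["cy"])/f,-1]); o=E[:3,3]
    return o+d*(z-o[2])/d[2]
def measure(c,W,E,C0=(.5885,.106),noz=(.551,-.0165)):
    img=c["img"]; g=img.min(-1); rr=np.hypot(W[...,0]-C0[0],W[...,1]-C0[1])
    m=(abs(W[...,2]-.08)<.004)&(rr<.026); v,u=np.nonzero(m)
    (cx,cy),r=cv2.minEnclosingCircle(np.c_[u,v].astype(np.float32)); C=ray(c,E,(cx,cy),.08)
    m=(abs(W[...,2]-.072)<.004)&(rr>.028)&(rr<.1); v,u=np.nonzero(m); P=np.array([ray(c,E,q,.072) for q in zip(u,v)])
    l=cv2.fitLine(P[:,:2].astype(np.float32),cv2.DIST_L2,0,.001,.001).ravel(); a=P[:,:2].mean(0)-C[:2]
    d=l[:2]*np.sign(l[:2]@a); off=d[0]*a[1]-d[1]*a[0]
    rn=np.hypot(W[...,0]-noz[0],W[...,1]-noz[1]); m=(rn<.02)&(abs(W[...,2]-.082)<.006); v,u=np.nonzero(m)
    N=ray(c,E,(u.mean(),v.mean()),.082) if len(u) else np.full(3,np.nan)
    n=N[:2]-C[:2]
    A=lambda x:np.degrees(np.arctan2(x[1],x[0]))%360
    print("C",C.round(4),"lever",A(d).round(2),"cent",A(a).round(2),"off mm",(off*1e3).round(1),"nP",len(P),"noz",N.round(4),len(u),"r",np.hypot(*n).round(4),"ang",A(n).round(2))
E
python3 - <<'E'
from h import *
d=dict(np.load("w1.npz")); W=d["W"]; measure(d,W,d["E"])
hsv=cv2.cvtColor(d["img"],cv2.COLOR_RGB2HSV)
m=((hsv[...,0]>12)&(hsv[...,0]<32)&(hsv[...,1]>120)).astype(np.uint8); m[225:]=0
n,L,st,ce=cv2.connectedComponentsWithStats(m)
for i in range(1,n):
    if st[i,4]>60:
        q=W[L==i]; zz=q[:,2]; t=q[zz>np.nanmax(zz)-.004]; C=np.array([.5885,.106]); p=ray(d,d["E"],ce[i],.053)[:2]-C
        print(ce[i].round(1),st[i,4],t.mean(0).round(4),ray(d,d["E"],ce[i],.053).round(4),np.degrees(np.arctan2(p[1],p[0]))%360,np.hypot(*p))
E
```

```text
C [0.5865 0.1087 0.08  ] lever 165.63 cent 152.23 off mm -12.3 nP 835 noz [ 0.5511 -0.012   0.082 ] 206 r 0.1258 ang 253.66
[178.9  36.7] 656 [ 0.5518 -0.0134  0.0834] [ 0.5514 -0.0137  0.053 ] 252.79405400588269 0.12526899461465751
[276.5  69.7] 299 [0.468  0.0602 0.0526] [0.4685 0.0592 0.053 ] 201.3108424114627 0.1287984559972405
```

arm_command(delta_rot=[[0,0,0],[0,0,0],[0,0,0],[0,0,0],[0,0,0]], travel=[[0,4,-40],[0,0,-40],[0,0,-40],[0,0,-38],[0,0,-7]], grip=[0,0,0,0,0])

```text
clock: 1.82
eef_pos: [0.5344, 0.173, 0.2333]
tool_rot: [1.714, -2.617, -0.002]
wrist_force: [-1.5, -0.4, -0.7]
width: 0.0006
gripper_force: 0.0
```

```bash
cat >> h.py <<'E'
def arc(th0,th1,n,yaw,C=(.5875,.1073),r=.070,o=.0185):
    # waypoints with the fingertip on the lever's clockwise side; deltas from the present pose
    s=telemetry.read_state(); p=s["eef_pos"][:2]; M=R.from_rotvec(s["tool_rot"]).as_matrix()
    y=np.degrees(np.arctan2(M[1,1],M[0,1]))%360; print("now",s["eef_pos"].round(4),"tool y",y.round(1),s["clock"],s["wrist_force"].round(1),s["moment"].round(2))
    for t in np.linspace(th0,th1,n):
        a=np.radians(t); q=np.array(C)+r*np.array([np.cos(a),np.sin(a)])+o*np.array([np.sin(a),-np.cos(a)])
        print(t.round(1),((q-p)*1e3).round(1),"yaw",np.radians(t-y).round(3)); p,y=q,t
E
python3 -c "
from h import *
arc(156,251,17,0)"
```

```text
now [0.5344 0.173  0.2333] tool y 156.4 1.8167 [-1.5 -0.4 -0.7] [0.05 0.04 0.03]
156.0 [ -3.3 -20.3] yaw -0.008
161.9 [-4.4 -6.1] yaw 0.104
167.9 [-3.7 -6.5] yaw 0.104
173.8 [-3.  -6.9] yaw 0.104
179.8 [-2.3 -7.1] yaw 0.104
185.7 [-1.6 -7.3] yaw 0.104
191.6 [-0.8 -7.5] yaw 0.104
197.6 [-0.  -7.5] yaw 0.104
203.5 [ 0.7 -7.5] yaw 0.104
209.4 [ 1.5 -7.3] yaw 0.104
215.4 [ 2.3 -7.1] yaw 0.104
221.3 [ 3.  -6.9] yaw 0.104
227.2 [ 3.7 -6.5] yaw 0.104
233.2 [ 4.3 -6.1] yaw 0.104
239.1 [ 5.  -5.6] yaw 0.104
245.1 [ 5.5 -5.1] yaw 0.104
251.0 [ 6.  -4.5] yaw 0.104
```

arm_command(delta_rot=[[0,0,0],[0,0,0]], travel=[[0,0,0],[0,0,0]], grip=[0,0])

```text
clock: 1.98
eef_pos: [0.5378, 0.1746, 0.241]
tool_rot: [-1.723, 2.625, -0.001]
wrist_force: [0.9, 0.2, 1.1]
width: 0.0004
gripper_force: 0.0
```

```bash
python3 -c "
from h import *
arc(156,251,2,0)"
```

```text
now [0.5378 0.1746 0.241 ] tool y 156.6 1.9833 [0.9 0.2 1.1] [ 0.07 -0.16  0.01]
156.0 [ -6.8 -21.9] yaw -0.01
251.0 [  16.1 -105.5] yaw 1.658
```

arm_command(delta_rot=[[0,0,0],[0,0,0],[0,0,0],[0,0,0],[0,0,0.104]], travel=[[-2,-6,-1],[-2,-6,0],[-2,-5,0],[-1,-3,0],[-4.4,-6.1,0]], grip=[0,0,0,0,0])

```text
clock: 2.4
eef_pos: [0.5265, 0.1483, 0.2403]
tool_rot: [-1.854, 2.529, 0.001]
wrist_force: [-1.0, 4.5, 2.1]
width: 0.0005
gripper_force: 2.3
```

arm_command(delta_rot=[[0,0,0.104],[0,0,0.104],[0,0,0.104],[0,0,0.104],[0,0,0]], travel=[[-3.7,-6.5,0],[-3,-6.9,0],[-2.3,-7.1,0],[-1.6,-7.3,0],[0,0,0]], grip=[0,0,0,0,0])

```text
clock: 2.82
eef_pos: [0.515, 0.1191, 0.2399]
tool_rot: [-2.339, 2.094, -0.001]
wrist_force: [0.3, -0.1, 0.4]
width: 0.0006
gripper_force: 0.0
```

```bash
python3 - <<'E'
from h import *
arc(185.7,251,12,0)
c=look("top"); cv2.imwrite("pics/t2.png",cv2.resize(c["img"][130:240,170:320,::-1],(750,550),interpolation=cv2.INTER_CUBIC))
E
```

```text
now [0.515  0.1191 0.2399] tool y 186.3 2.8167 [ 0.3 -0.1  0.4] [ 0.05 -0.09 -0.04]
185.7 [ 1.  -0.4] yaw -0.011
191.6 [-0.8 -7.5] yaw 0.104
197.6 [-0.  -7.5] yaw 0.104
203.5 [ 0.7 -7.5] yaw 0.104
209.4 [ 1.5 -7.3] yaw 0.104
215.4 [ 2.3 -7.1] yaw 0.104
221.3 [ 3.  -6.9] yaw 0.104
227.3 [ 3.7 -6.5] yaw 0.104
233.2 [ 4.3 -6.1] yaw 0.104
239.1 [ 5.  -5.6] yaw 0.104
245.1 [ 5.5 -5.1] yaw 0.104
251.0 [ 6.  -4.5] yaw 0.104
```

View pics/t2.png

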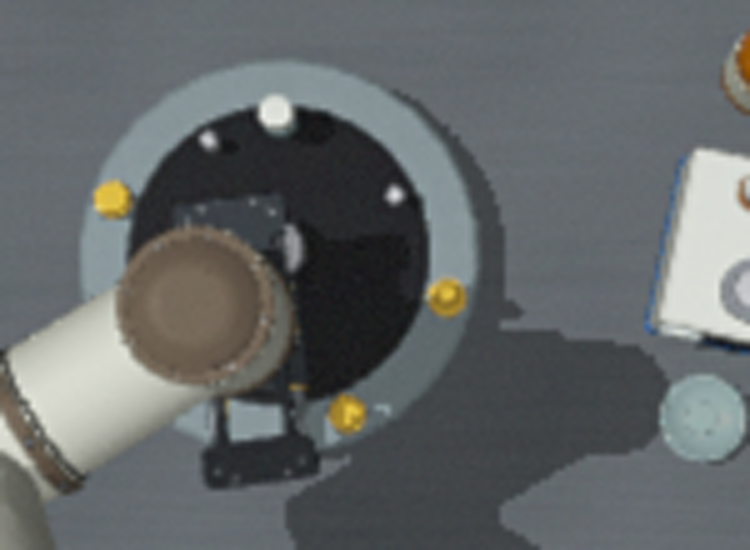

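The arm now hides the lever, with the hand at (230,330) in the crop. The contact force showed it being pushed. I continue along the arc and stop short for a look.

arm_command(delta_rot=[[0,0,0.104],[0,0,0.104],[0,0,0.104],[0,0,0.104],[0,0,0.104]], travel=[[-0.8,-7.5,0],[0,-7.5,0],[0.7,-7.5,0],[1.5,-7.3,0],[2.3,-7.1,0]], grip=[0,0,0,0,0])

```text
clock: 3.28
eef_pos: [0.5185, 0.083, 0.2393]
tool_rot: [-2.801, 1.422, 0.001]
wrist_force: [-2.4, 4.0, 4.1]
width: 0.0004
gripper_force: 2.2
```

arm_command(delta_rot=[[0,0,0.104],[0,0,0.104],[0,0,0.104],[0,0,0.05],[0,0,0]], travel=[[3,-6.9,0],[3.7,-6.5,0],[4.3,-6.1,0],[2.5,-2.8,0],[0,0,0]], grip=[0,0,0,0,0])

```text
clock: 3.7
eef_pos: [0.5324, 0.06, 0.2388]
tool_rot: [3.009, -0.902, -0.001]
wrist_force: [-0.1, 0.3, -1.0]
width: 0.0005
gripper_force: 0.2
```

```bash
python3 - <<'E'
from h import *
arc(236,253.7,4,0)
s,c,W,E=wrist(); np.savez("w2.npz",img=c["img"],W=W,E=E,cx=c["cx"],cy=c["cy"],vfov=c["vfov"])
cv2.imwrite("pics/w2.png",c["img"][...,::-1])
c=look("scene"); np.savez("s2.npz",**c)
E
```

```text
now [0.5324 0.06   0.2388] tool y 236.6 3.7 [-0.1  0.3 -1. ] [ 0.04  0.15 -0.06]
236.0 [ 0.7 -0.4] yaw -0.011
241.9 [ 5.2 -5.3] yaw 0.103
247.8 [ 5.7 -4.8] yaw 0.103
253.7 [ 6.2 -4.2] yaw 0.103
```

View pics/w2.png

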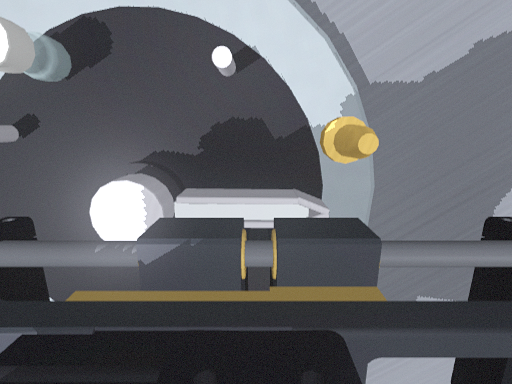

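The view shows the lever's top edge at row 204 from column 176 to 300, lying against the finger. The spindle cap is at (125,211) and the nozzle top at (368,143), so the lever still has to turn towards the nozzle.

```bash
python3 - <<'E'
from h import *
d=dict(np.load("w2.npz")); E=d["E"]; W=d["W"]
A=lambda x:np.degrees(np.arctan2(x[1],x[0]))%360
a,b=ray(d,E,(182,204),.072),ray(d,E,(296,204.5),.072); N=ray(d,E,(368,143),.084); C=ray(d,E,(125,211),.08)
print(a,b,"edge ang",A(b-a),"N",N,"C",C,np.hypot(*(N-C)[:2]),"noz ang",A(N-C))
for p in((240,212),(240,198),(125,211),(368,143),(300,30)): print(p,W[p[1],p[0]].round(4))
dd=(b-a)[:2]/np.linalg.norm((b-a)[:2]); v=(a-C)[:2]; print("edge offset mm",1e3*(dd[0]*v[1]-dd[1]*v[0]))
E
```

```text
[0.57567283 0.08261975 0.072     ] [0.54105038 0.03047253 0.072     ] edge ang 236.41836454155782 N [ 0.55209616 -0.01461424  0.084     ] C [0.58964955 0.10661723 0.08      ] 0.1269146426029524 noz ang 252.78879259400767
(240, 212) [0.5536 0.0594 0.0684]
(240, 198) [0.561  0.0541 0.072 ]
(125, 211) [0.5896 0.1065 0.0802]
(368, 143) [ 0.5521 -0.0146  0.0839]
(300, 30) [ 0.619  -0.0249  0.0391]
edge offset mm 1.629607877200857
```

arm_command(delta_rot=[[0,0,0.07],[0,0,0.07],[0,0,0.07],[0,0,0.07],[0,0,0]], travel=[[3.5,-3.7,0],[3.7,-3.4,0],[3.9,-3.2,0],[4.1,-2.9,0],[0,0,0]], grip=[0,0,0,0,0])

```text
clock: 4.22
eef_pos: [0.5475, 0.0472, 0.2386]
tool_rot: [3.105, -0.471, -0.002]
wrist_force: [-1.8, -1.3, 0.2]
width: 0.0003
gripper_force: 0.5
```

arm_command(delta_rot=[[0,0,0],[0,0,0],[0,0,0],[0,0,0],[0,0,0]], travel=[[0,0,0],[-7,2.5,0],[-13,4.5,0],[0,0,40],[0,0,40]], grip=[0,0,0,0,0])

```text
clock: 4.63
eef_pos: [0.5261, 0.0546, 0.3175]
tool_rot: [3.103, -0.47, -0.009]
wrist_force: [1.7, 0.6, 0.0]
width: 0.0007
gripper_force: 0.0
```

arm_command(delta_rot=[[0,0,0],[0,0,0],[0,0,0],[0,0,0],[0,0,0]], travel=[[-20,6,30],[-20,6,10],[-10,4,0],[0,0,0],[0,0,0]], grip=[0,0,0,0,0])

```text
clock: 5.05
eef_pos: [0.477, 0.0706, 0.3579]
tool_rot: [3.106, -0.468, -0.001]
wrist_force: [0.4, 1.0, -0.7]
width: 0.0006
gripper_force: 0.0
```

```bash
python3 - <<'E'
from h import *
s,c,W,E=wrist(); np.savez("w3.npz",img=c["img"],W=W,E=E,cx=c["cx"],cy=c["cy"],vfov=c["vfov"])
print(s["clock"],s["eef_pos"],s["qd"].round(3)); cv2.imwrite("pics/w3.png",c["img"][...,::-1])
E
```

```text
5.05 [0.47700819 0.07064526 0.35794316] [-0.016  0.035  0.021  0.006 -0.004  0.006]
```

View pics/w3.png

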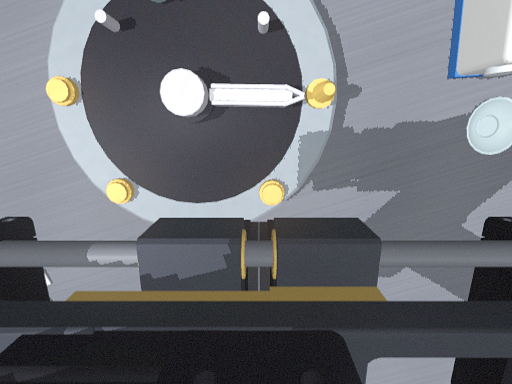

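The lever from (210,94) to its nose at (304,96) points nearly at the nozzle, whose foot is at (320,94). The spindle is at (183,92). I now measure the remaining error.

```bash
python3 - <<'E'
from h import *
d=dict(np.load("w3.npz")); E=d["E"]; W=d["W"]; A=lambda x:np.degrees(np.arctan2(x[1],x[0]))%360
C=np.array([.588,.107]); rel=W[...,:2]-C; r=np.hypot(rel[...,0],rel[...,1]); th=np.degrees(np.arctan2(rel[...,1],rel[...,0]))%360
# housing circle
hsv=cv2.cvtColor(d["img"],cv2.COLOR_RGB2HSV)
m=(abs(W[...,2]-.08)<.003)&(r<.026); v,u=np.nonzero(m); pc,_=cv2.minEnclosingCircle(np.c_[u,v].astype(np.float32)); Cc=ray(d,E,pc,.08); print("cap",pc,Cc)
m=(W[...,2]>.062)&(W[...,2]<.076)&(abs(th-253)<20)&(r>.032)&(r<.088); P=W[m]
l=cv2.fitLine(P[:,:2].astype(np.float32),cv2.DIST_L2,0,.001,.001).ravel(); a=P[:,:2].mean(0)
print("lever n",m.sum(),"line",(A(l[:2])+0)%180+180,"centroid ang from cap",A(a-Cc[:2]),"centroid",a, "width",np.ptp((P[:,:2]-a)@[-l[1],l[0]]))
m=(W[...,2]>.076)&(abs(th-253)<10)&(abs(r-.128)<.02); v,u=np.nonzero(m); Np=(u.mean(),v.mean()); N=ray(d,E,Np,.083); print("noz",Np,m.sum(),N,np.hypot(*(N-Cc)[:2]),A(N-Cc))
m=((hsv[...,0]>12)&(hsv[...,0]<32)&(hsv[...,1]>120)&(r<.16)).astype(np.uint8); m[215:]=0
n,L,st,ce=cv2.connectedComponentsWithStats(m)
for i in range(1,n):
    if st[i,4]>60:
        p=ray(d,E,ce[i],.049)-Cc; print(ce[i],st[i,4],"plug ang",A(p),np.hypot(*p[:2]))
m=((W[...,2]>.036)&(W[...,2]<.044)&(r<.17)).astype(np.uint8); cs,_=cv2.findContours(m,cv2.RETR_EXTERNAL,cv2.CHAIN_APPROX_NONE); b=max(cs,key=len)[:,0]; b=b[(b[:,1]>3)&(b[:,1]<208)]
p=np.array([ray(d,E,q,.04)[:2] for q in b]); S=np.linalg.lstsq(np.c_[2*p,np.ones(len(p))],(p**2).sum(1),rcond=None)[0]; print("housing",S[:2],np.sqrt(S[2]+S[:2]@S[:2]))
E
```

```text
cap (182.2083282470703, 92.41666412353516) [0.58656169 0.10794981 0.08      ]
lever n 1327 line 252.0989 centroid ang from cap 251.80142873283827 centroid [0.5678073  0.05090321] width 0.018370685757387428
noz (np.float64(326.83898305084745), np.float64(90.09745762711864)) 236 [ 0.55110018 -0.0127449   0.083     ] 0.12579638320242953 253.626596653504
[69.28070175 91.19649123] 285 plug ang 70.76245898352202 0.11865328177989354
[319.01298701  93.64675325] 385 plug ang 253.90860993381625 0.1262277954311551
[126.11538462 188.53846154] 156 plug ang 124.31277822746027 0.119402888911874
[274.28971963 186.79439252] 107 plug ang 205.36516266086224 0.12390030318558475
housing [0.58685998 0.10681317] 0.13947636990327297
```

arm_command(delta_rot=[[0,0,0.026],[0,0,0],[0,0,0],[0,0,0],[0,0,0]], travel=[[25,-8,-20],[25,-8,-20],[0,0,-40],[0,0,-30],[0,0,-10]], grip=[0,0,0,0,0])

```text
clock: 5.52
eef_pos: [0.5265, 0.0532, 0.2323]
tool_rot: [3.106, -0.432, -0.017]
wrist_force: [-0.8, -0.2, -1.0]
width: 0.0006
gripper_force: 0.0
```

arm_command(delta_rot=[[0,0,0],[0,0,0],[0,0,0],[0,0,0],[0,0,0]], travel=[[0,0,0],[5,-1.7,0],[5,-1.8,0],[4,-1.5,0],[3,-1,0]], grip=[0,0,0,0,0])

```text
clock: 5.93
eef_pos: [0.5458, 0.0484, 0.2406]
tool_rot: [-3.11, 0.428, -0.006]
wrist_force: [0.2, 0.5, 0.1]
width: 0.0006
gripper_force: 0.0
```

arm_command(delta_rot=[[0,0,0],[0,0,0],[0,0,0],[0,0,0],[0,0,0]], travel=[[2,-1,0],[1.4,-0.7,0],[1.2,-0.5,0],[0,0,0],[0,0,0]], grip=[0,0,0,0,0])

```text
clock: 6.35
eef_pos: [0.549, 0.0461, 0.2389]
tool_rot: [3.112, -0.429, -0.0]
wrist_force: [-1.4, 0.4, 1.8]
width: 0.0009
gripper_force: 0.9
```

arm_command(delta_rot=[[0,0,0],[0,0,0],[0,0,0],[0,0,0],[0,0,0]], travel=[[-7,2.5,0],[-13,4.5,0],[0,0,40],[0,0,40],[-20,6,30]], grip=[0,0,0,0,0])

```text
clock: 6.77
eef_pos: [0.5113, 0.0595, 0.3514]
tool_rot: [-3.112, 0.428, -0.009]
wrist_force: [1.6, 0.2, 1.9]
width: 0.0004
gripper_force: 0.0
```

arm_command(delta_rot=[[0,0,0],[0,0,0],[0,0,0],[0,0,0]], travel=[[-20,6,10],[-10,4,0],[0,0,0],[0,0,0]], grip=[0,0,0,0])

```text
clock: 7.1
eef_pos: [0.4787, 0.0693, 0.3578]
tool_rot: [3.112, -0.427, -0.002]
wrist_force: [-0.0, -0.5, -1.3]
width: 0.0004
gripper_force: 0.0
```

```bash
cat >> h.py <<'E'
def aim(d,E,W):
    A=lambda x:np.degrees(np.arctan2(x[1],x[0]))%360
    rel=W[...,:2]-np.array([.588,.107]); r=np.hypot(rel[...,0],rel[...,1]); th=np.degrees(np.arctan2(rel[...,1],rel[...,0]))%360
    m=(abs(W[...,2]-.08)<.003)&(r<.026); v,u=np.nonzero(m); pc,_=cv2.minEnclosingCircle(np.c_[u,v].astype(np.float32)); Cc=ray(d,E,pc,.08)
    m=(W[...,2]>.062)&(W[...,2]<.076)&(abs(th-253)<20)&(r>.032)&(r<.088); P=W[m]
    l=cv2.fitLine(P[:,:2].astype(np.float32),cv2.DIST_L2,0,.001,.001).ravel(); a=P[:,:2].mean(0)
    m=(W[...,2]>.076)&(abs(th-253)<10)&(abs(r-.128)<.02); v,u=np.nonzero(m); N=ray(d,E,(u.mean(),v.mean()),.083)
    n=np.array([-l[1],l[0]]); print("cap",Cc.round(4),"line",A(l[:2])%180+180,"centroid ang",A(a-Cc[:2]),len(P),"noz",N.round(4),A(N-Cc),"noz off line mm",1e3*(N[:2]-a)@n,"cap off line",1e3*(Cc[:2]-a)@n)
E
python3 - <<'E'
from h import *
s,c,W,E=wrist(); print(s["clock"],s["eef_pos"]); aim(c,E,W); np.savez("w4.npz",img=c["img"],W=W,E=E,cx=c["cx"],cy=c["cy"],vfov=c["vfov"])
t=look("top"); aim(t,t["extrinsics"],cloud(t,t["extrinsics"]))
t=look("scene"); aim(t,t["extrinsics"],cloud(t,t["extrinsics"]))
E
```

```text
7.1 [0.47865517 0.06929846 0.35783938]
cap [0.5866 0.1079 0.08  ] line 253.79555 centroid ang 253.3241059976024 1338 noz [ 0.5512 -0.0128  0.083 ] 253.64162068037987 noz off line mm -0.15813684163024533 cap off line -0.4961391812698075
cap [0.5887 0.1057 0.08  ] line 254.32904 centroid ang 253.2433792202436 78 noz [ 0.5519 -0.0167  0.083 ] 253.26365762951463 noz off line mm 1.2491077581016938 cap off line -1.127300952464056
cap [0.5882 0.1065 0.08  ] line 253.99954 centroid ang 255.41610523597416 90 noz [ 0.5555 -0.0189  0.083 ] 255.39774527089858 noz off line mm -1.7022674914868041 cap off line 1.4575877116127032
```

The lever now lies within about 0.3° of the nozzle. Next I move in front of the pump to look at the button.

arm_command(delta_rot=[[0,0,0],[0,0,0],[0,0,0],[0,0,0],[0,0,0]], travel=[[0,-37,0],[0,-37,0],[0,-37,0],[0,-37,0],[0,-37,0]], grip=[0,0,0,0,0])

```text
clock: 7.67
eef_pos: [0.4796, -0.1177, 0.3576]
tool_rot: [3.112, -0.429, -0.003]
wrist_force: [1.4, 0.1, 0.3]
width: 0.0004
gripper_force: 0.0
```

arm_command(delta_rot=[[0,0,0],[0,0,0],[0,0,0],[0,0,0],[0,0,0]], travel=[[0,-37,0],[0,-37,0],[0,-15,0],[0,0,0],[0,0,0]], grip=[0,0,0,0,0])

```text
clock: 8.08
eef_pos: [0.4794, -0.206, 0.3573]
tool_rot: [3.112, -0.433, -0.004]
wrist_force: [0.3, 0.3, -0.1]
width: 0.0004
gripper_force: 0.0
```

```bash
python3 - <<'E'
from h import *
s,c,W,E=wrist(); print(s["clock"],s["eef_pos"],s["tool_rot"],s["q"].round(2)); cv2.imwrite("pics/w5.png",c["img"][...,::-1])
r=np.hypot(W[...,0]-.549,W[...,1]+.229); m=(r<.03)&(W[...,2]>.1)&(W[...,2]<.112); v,u=np.nonzero(m)
(p),R_=cv2.minEnclosingCircle(np.c_[u,v].astype(np.float32)); print(p,R_,np.median(W[m],0),np.ptp(W[m],0),ray(c,E,p,np.median(W[m][:,2])))
E
```

```text
8.0833 [ 0.4794306  -0.20595047  0.35729673] [ 3.11156489 -0.43311996 -0.00399553] [-0.09  0.25 -0.31 -0.   -1.01  1.39]
(264.0, 117.5) 18.848176956176758 [ 0.54719949 -0.22882057  0.10543655] [0.02898745 0.02935076 0.0058937 ] [ 0.54736607 -0.2285591   0.10543655]
```

View pics/w5.png

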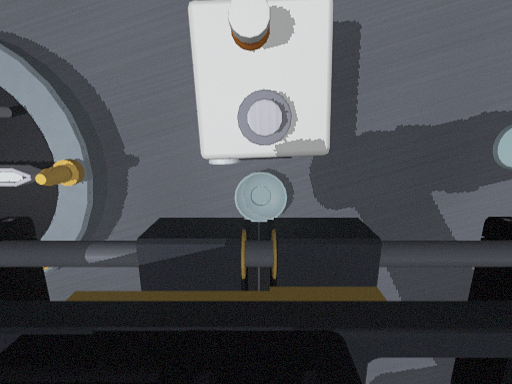

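The button is at (264,117), within its grey housing ring, and the jar is at (249,22), clear of the finger's path. I move over the button and check the ring's height against the button top.

arm_command(delta_rot=[[0,0,0],[0,0,0],[0,0,0],[0,0,0],[0,0,0]], travel=[[34,-11,0],[34,-11.5,0],[0,0,-30],[0,0,-20],[0,0,0]], grip=[0,0,0,0,0])

```text
clock: 8.55
eef_pos: [0.5465, -0.2257, 0.3034]
tool_rot: [-3.111, 0.428, 0.017]
wrist_force: [-0.4, 0.7, -0.1]
width: 0.0003
gripper_force: 0.0
```

```bash
python3 - <<'E'
from h import *
t=dict(np.load("top.npz")); W=cloud(t,t["extrinsics"]); r=np.hypot(W[...,0]-.548,W[...,1]+.229)
for a,b in((0,.008),(.008,.013),(.016,.019),(.019,.022),(.022,.025),(.025,.03)): print(a,b,np.nanpercentile(W[(r>=a)&(r<b)][:,2],[10,50,90]).round(4))
s=telemetry.read_state(); print(s["eef_pos"],s["tool_rot"],s["wrist_force"])
E
```

```text
0 0.008 [0.1038 0.1049 0.1079]
0.008 0.013 [0.1032 0.1056 0.1097]
0.016 0.019 [0.0929 0.0961 0.1015]
0.019 0.022 [0.0842 0.0944 0.0989]
0.022 0.025 [0.0818 0.0865 0.0947]
0.025 0.03 [0.0815 0.0843 0.0876]
[ 0.54646453 -0.22569978  0.30343846] [-3.11076894  0.42752244  0.01657   ] [-0.41956864  0.67797223 -0.07967381]
```

arm_command(delta_rot=[[0,0,0],[0,0,0],[0,0,0],[0,0,0]], travel=[[0,0,-8],[0,0,-8],[0,0,-4],[0,0,0]], grip=[0,0,0,0])

```text
clock: 8.88
eef_pos: [0.5473, -0.2269, 0.2889]
tool_rot: [-3.112, 0.428, -0.001]
wrist_force: [0.1, 0.4, 1.0]
width: 0.0006
gripper_force: 0.0
```

arm_command(delta_rot=[[0,0,0],[0,0,0],[0,0,0],[0,0,0]], travel=[[0,0,-2],[0,0,-2],[0,0,-1],[0,0,0]], grip=[0,0,0,0])

```text
clock: 9.22
eef_pos: [0.5475, -0.2272, 0.2845]
tool_rot: [3.112, -0.428, 0.003]
wrist_force: [-0.6, 2.0, 3.9]
width: 0.0006
gripper_force: 1.9
```

arm_command(delta_rot=[[0,0,0],[0,0,0],[0,0,0],[0,0,0]], travel=[[0,0,-2],[0,0,-1],[0,0,0],[0,0,0]], grip=[0,0,0,0])

```text
clock: 9.55
eef_pos: [0.5475, -0.2272, 0.2826]
tool_rot: [3.112, -0.428, 0.003]
wrist_force: [-2.2, 4.0, 10.2]
width: 0.0003
gripper_force: 5.0
```

arm_command(delta_rot=[[0,0,0],[0,0,0],[0,0,0],[0,0,0]], travel=[[0,0,-1],[0,0,-1],[0,0,0],[0,0,0]], grip=[0,0,0,0])

```text
clock: 9.88
eef_pos: [0.5475, -0.2271, 0.2824]
tool_rot: [3.112, -0.427, 0.004]
wrist_force: [-5.8, 5.3, 18.1]
width: 0.0006
gripper_force: 9.1
```

The force climbed to 18 N with no further travel, so the button is fully down. I now release and retreat.

arm_command(delta_rot=[[0,0,0],[0,0,0],[0,0,0],[0,0,0],[0,0,0]], travel=[[0,0,5],[0,0,15],[0,0,30],[0,0,30],[-34,11.5,0]], grip=[0,0,0,0,0])

```text
clock: 10.3
eef_pos: [0.5188, -0.2174, 0.3647]
tool_rot: [3.109, -0.426, 0.026]
wrist_force: [0.9, -0.5, 2.5]
width: 0.0005
gripper_force: 0.0
```

arm_command(delta_rot=[[0,0,0],[0,0,0],[0,0,0],[0,0,0],[0,0,0]], travel=[[-35,11,0],[-35,20,0],[-25,20,0],[0,0,0],[0,0,0]], grip=[0,0,0,0,0])

```text
clock: 10.72
eef_pos: [0.4169, -0.1644, 0.359]
tool_rot: [3.112, -0.427, 0.001]
wrist_force: [0.3, -0.9, 0.5]
width: 0.0005
gripper_force: 0.0
```

```bash
python3 - <<'E'
from h import *
s=telemetry.read_state(); print(s["clock"],s["eef_pos"],s["wrist_force"].round(1))
t=look("top"); W=cloud(t,t["extrinsics"]); aim(t,t["extrinsics"],W)
r=np.hypot(W[...,0]-.548,W[...,1]+.229); print("btn z",np.median(W[(r<.011)][:,2]))
cv2.imwrite("pics/t6.png",cv2.resize(t["img"][80:300,90:440,::-1],(800,503)))
E
```

```text
10.7167 [ 0.41686205 -0.16441918  0.35898867] [ 0.3 -0.9  0.5]
cap [0.5887 0.1061 0.08  ] line 254.20288 centroid ang 253.26797315562393 79 noz [ 0.5525 -0.017   0.083 ] 253.6193923621022 noz off line mm 0.3502160774199652 cap off line -0.9558938214227908
btn z 0.1057944700947735
```

View pics/t6.png

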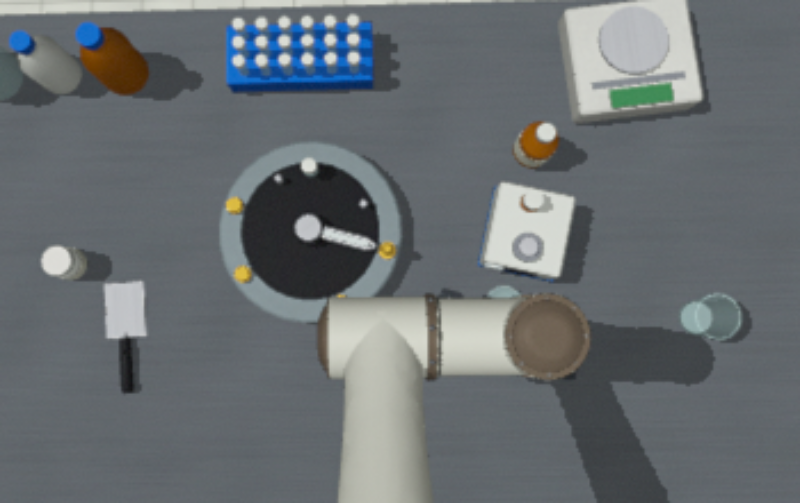

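The lever at (345,238) points at the nozzle at (388,250). The button is back up at (527,246), the loose items are undisturbed, and the robot is clear.

```bash
python3 -c "
from rig import ticket
print(ticket.hand_in())"
```

```text
the job is handed in; nothing more can be done
None
```

The job is handed in, with no verdict shown: the lever was pushed to within about 0.3° of the nozzle, then the start button was pressed fully down and came back up, and the last picture showed the loose items in place.

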